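Draw two drawer knobs out from under the low drying rack with the long-handled scoop

TASK

Two turned wooden drawer knobs have ended up under the low drying rack, too far in for a hand. Take the long-handled scoop (not the brush), reach it in under the rack over the knobs without striking the rack, set its pan down behind both knobs and draw them right out from under the rack in the scoop, without touching the knobs with the fingers. Leave the scoop lying flat on the bench with both knobs in its pan.

Things in the scene. Friction and masses are not known exactly. Their poses are not given: they have to be found in the camera images.
- scoop_grip (a point): Scoop, 0.3 kg. Point: handle at the balance point, 39 mm above the underside; x along handle to the pan, z up. Handle 20 wide, 18 high, from 135 mm behind (butt block) to 250 ahead, level with the wall top. Floorless pan, open to the handle: back wall 250 to 255 mm ahead, 116 wide, 48 high; side walls 30 high, inner faces 54 mm either side, from 180 mm ahead. Pulls parts in.
- knob_a_mid (a point): Turned wooden drawer knob, loose, plain round, 32 mm diameter, 22 mm high, about 25 g, standing on the bench under the rack. This point is its centre, 11 mm above its underside.
- knob_b_mid (a point): Second knob, same as the first, standing 41 to 47 mm from it (between centres), beside it along the rack's length. A rectangular grey and cork sanding block (64 x 42 x 26 mm) lies under the other half of the rack, at least 45 mm clear of the knobs; which half varies.
- rack: Low rack of bars on four legs, fixed, open all round. Origin on the bench under its centre; x points in from the front (the long side facing the bench's middle) to the back, y along its length. 170 mm deep (front at x = -85), 420 long; 12 mm legs on 30 mm feet at x = +-79, y = +-204. Underside 120 mm above the bench, top with a drying strip 148. Knobs stand 40 to 115 mm in from the front edge.

How it is judged:
By the outcome, as a careful person would: the job done as asked, in the order asked, and still so for the second after the job is handed in, with the robot touching nothing.
It also fails if it takes over 46 s, if anything falls off the work surface, if the arm or the gripper's body presses on something with over 40 N, if the wrist force passes 120 N, or if a joint passes its speed limit or range.

ROBOT

A 7-joint arm with a two-finger parallel gripper is mounted at the origin on the work surface. World frame = base frame: x ahead of the robot, y to its left, z up, the work surface at z = 0. Lengths are in mm, angles in rad, forces in N, time in s.
With the tool pointing down it reaches from about 400 to 900 mm from the base axis. Payload 5.6 kg.
Tool frame: the origin (TCP) lies midway between the tips of the shut fingers; the grasp point (between the pads) lies 19 mm behind it; x points along the fingers, y is the direction in which the jaws open and shut, and the axes are right-handed (so a half turn about x gives the same grasp; the last joint's range is limited). The gripper opens to 92 mm and grips with 3 to 60 N. Pads are 20 mm wide; open, the fingers measure 128 mm over their backs; the gripper's body (75 mm by 189 mm) begins 69 mm behind the grasp point.
Start: joints at [1.274, 0.468, -0.012, 1.603, 0.006, 1.071, -0.056], TCP at [163.162, -629.196, 214.592] pointing down, gripper open.
Joint ranges: [-2.53, 2.53], [-0.31, 2.02], [-1.57, 1.55], [0.28, 2.44], [-1.29, 4.43], [0.15, 1.84], [-2.92, 2.92]. Speed limits (rad/s): [2.57, 2.57, 3.14, 3.14, 3.14, 3.14, 3.14].

INTERFACE

Orientations are given as a rotation vector (axis times angle).
In Python, from cell import robot, grip, kin, viewer gives the robot as it stands. Calls block until the motion is done:
- robot.movep(position, orientation): joint-space move of the TCP to a pose.
- robot.servo_line(position, feed=150, rotation=None): straight line of the TCP; rotation=None keeps the orientation; feed is the mean speed in mm/s.
- robot.goto_joints(angles): joint-space move.
- grip(opening, newtons=None): opening from 0.0 (shut) to 1.0 (fully open); newtons is the grip in N (None keeps the last); returns when the fingers have stopped.
- robot.hold(seconds).
- kin.ik(position, orientation): joint angles nearest the present ones, or None.
- robot.observe(): the state.
- viewer.read_camera(name): name is "scene" or "top" or "wrist"; returns the picture (480x640x3 uint8, red, green, blue); there is no depth.
- viewer.camera_info(name): a dict with "camera_matrix" (3x3 intrinsics, pixels), "k1" (the pictures are not rectified: a ray, as slopes to the right and down, at radius r is drawn at 1 + k1 r^2 times it, then the intrinsics apply), "R" (3x3) and "t" (3): a world point X has camera coordinates R X + t. Camera axes: x right, y down, z forward; pixel columns grow to the right and rows downward; lengths in mm; the calibration is good to about 2 mm. A picture is of the moment at which its call begins: read the wrist's pose just before it. camera_info takes no time and is no camera call; for the wrist camera it gives the pose at the moment of the call.
A pose or a line that the arm cannot do raises robot.IKError and nothing moves.
- robot.job_done(): hands the job in, once; it reports no verdict.
Trained networks look in the newest picture that a camera, given by its name, has taken for a name from the list of things; names that differ only in an ending like _2 or _b are one class to them, and where a whole thing is asked for, a point or a joint stands for the part that bears it (a point fixed in the world has none). Each returns a list of dicts, best first, with "confidence" (0 to 1); they miss things now and then, are a little off and sometimes report something else, mostly with a low value. They report only what shows in the picture. A call takes as long as a camera call.
- viewer.silhouettes(name, camera): "mask" (480x640 bool, what is visible of it).
- viewer.pinpoint(name, camera): "at" ([x, y, z] in mm, in the coordinates of the camera as it stood for that picture, good to about 4 mm: a listed point, or the origin of a listed thing).
The state is a dict: "t": time; "joints": joint angles; "joint_velocities": joint speeds; "joint_torque": joint torques, N m; "tcp_pos": TCP position; "tcp_rot": TCP orientation; "contact_force": force on the tool from outside, world axes, zero at the start; "wrist_torque": the same for the moment, N m; "grip_width": opening from 0.0 (shut) to 1.0 (fully open).
Only numpy, scipy, OpenCV 4.12 (cv2) and the standard library are available. Lean on these libraries where they do the work, as an engineer would, in place of code of your own. Each camera call takes 0.05 s, during which the arm holds its last target. There are 200 camera calls.

## Working session

There is one attempt and no reset: what is moved stays moved. The work goes in short steps, each a Python script; the robot and the scene stay as the last script left them, time stands still between calls to the robot, and variables do not carry over. Pictures are saved under pics/ and viewed, about 8 in all and at most 12, crops included, and the job is handed in when it is done.

```bash
ls; mkdir -p pics
cat > h.py <<'E'
import numpy as np, cv2
from cell import robot, grip, kin, viewer
from scipy.spatial.transform import Rotation as Rn
def pix2z(cam,uv,z,ci=None):
    c=ci or viewer.camera_info(cam);K=np.array(c["camera_matrix"]);R=np.array(c["R"]);t=np.array(c["t"])
    d=np.linalg.solve(K,[uv[0],uv[1],1]);d=d/d[2];p=d[:2].copy()
    for _ in range(20): p=d[:2]/(1+c["k1"]*(p@p))
    r=R.T@np.array([p[0],p[1],1]);o=-R.T@t
    return o+r*(z-o[2])/r[2]
def w2p(cam,X,ci=None):
    c=ci or viewer.camera_info(cam);K=np.array(c["camera_matrix"])
    x=np.array(c["R"])@X+np.array(c["t"]);p=x[:2]/x[2];p=p*(1+c["k1"]*(p@p));return (K@[p[0],p[1],1])[:2]
def toW(cam,at,ci=None):
    c=ci or viewer.camera_info(cam);return np.array(c["R"]).T@(np.array(at)-np.array(c["t"]))
def save(img,n): cv2.imwrite("pics/"+n,img[:,:,::-1])
E
python3 - <<'E'
from h import *
np.set_printoptions(precision=1,suppress=True)
for cam in("scene","top"):
    im=viewer.read_camera(cam);save(im,cam+"0.png")
    ci=viewer.camera_info(cam);print(cam,"pos",-np.array(ci["R"]).T@np.array(ci["t"]),ci["k1"])
    for n in("scoop_grip","knob_a_mid","rack"):
        for d in viewer.pinpoint(n,cam)[:3]: W=toW(cam,d["at"]);print(n,d["confidence"],W,w2p(cam,W))
print(robot.observe()["tcp_rot"],robot.observe()["t"])
E
```

```text
pics
scene pos [1269.3  220.5 1054.7] -0.11877074714326723
scoop_grip 0.87 [ 513.6 -293.8   38.4] [220.4 209.6]
knob_a_mid 0.6 [458.9 281.3  10.9] [477. 265.]
rack 0.92 [509.3 324.6  -1.6] [491.7 292.3]
top pos [ 398.4  -47.5 1001.2] -0.02553762089806567
scoop_grip 0.87 [ 505.5 -290.3   41.5] [416.2 264. ]
scoop_grip 0.3 [453.4 285.7  13.3] [144.2 292.3]
knob_a_mid 0.56 [454.5 287.6  11.6] [143.6 291.8]
rack 0.71 [511.8 324.5   3.9] [129.  265.5]
[ 2.1  0.3 -2.1] 0.4
```

View pics/scene0.png

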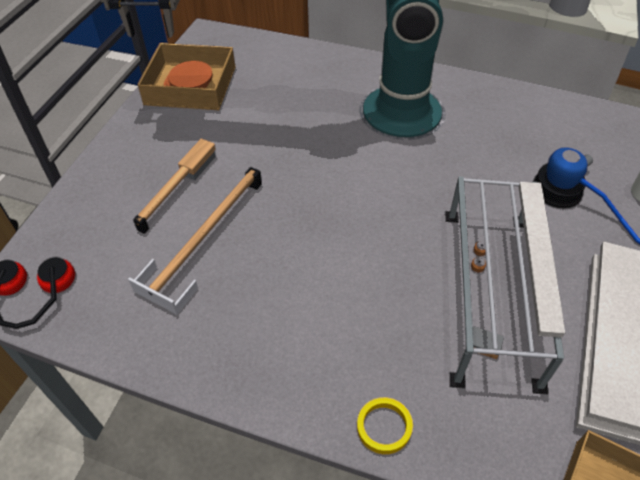

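View pics/top0.png

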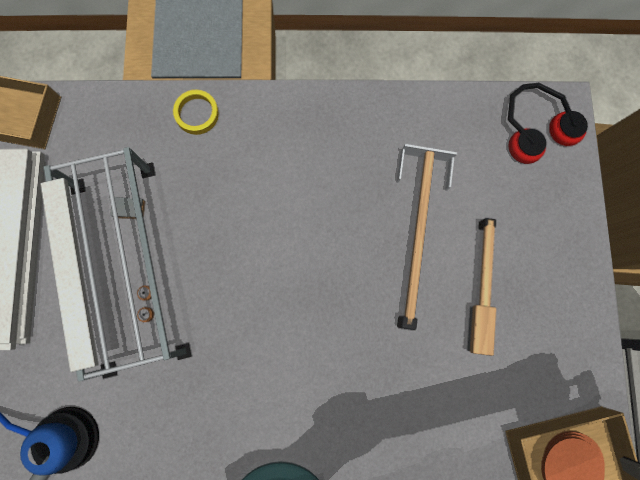

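The scene view shows the scoop with its handle from about (255,178) to (150,292), the brush to its left, and the knobs under the rack at (480,249) and (478,265). In the top view the knobs are at (144,292) and (146,314), the sanding block at (130,208), and the scoop runs from its butt at (407,323) to its back wall at (405,147)–(456,154).

Run:
```python
from h import *
np.set_printoptions(precision=1,suppress=True)
top=viewer.read_camera("top")
for n in("knob_a_mid","scoop_grip"):
    for d in viewer.silhouettes(n,"top")[:4]:
        m=d["mask"];ys,xs=np.nonzero(m);c=(xs.mean(),ys.mean());print(n,d["confidence"],m.sum(),c,xs.min(),xs.max(),ys.min(),ys.max(),pix2z("top",c,14))
sc=viewer.read_camera("scene")
for d in viewer.silhouettes("knob_a_mid","scene")[:4]:
    m=d["mask"];ys,xs=np.nonzero(m);c=(xs.mean(),ys.mean());print("scene",d["confidence"],m.sum(),c,pix2z("scene",c,12))
for n,u,z in(("wallL",(405,147),48),("wallR",(456,154),48),("butt",(407,320),40),("rackFfar",(147,171),0),("rackFnear",(181,351),0),("rackBfar",(78,186),0),("rackBnear",(109,370),0),("topFfar",(127,150),135),("topFnear",(166,357),135),("topBfar",(47,166),135),("topBnear",(84,377),135)):print(n,pix2z("top",u,z))
a=cv2.resize(top[140:390,30:200],None,fx=2.4,fy=2.4,interpolation=cv2.INTER_CUBIC)
b=cv2.resize(sc[170:400,430:575],None,fx=2.6,fy=2.6,interpolation=cv2.INTER_CUBIC)
o=np.zeros((600,800,3),np.uint8);o[:a.shape[0],:a.shape[1]]=a;o[:b.shape[0],415:415+b.shape[1]]=b[:,:385];save(o,"crop.png")
```

```text
knob_a_mid 0.18 10826 (np.float64(94.67485682615924), np.float64(266.80094217624236)) 41 191 147 380 [508.5 393.8  14. ]
scoop_grip 0.85 2434 (np.float64(420.72596548890715), np.float64(222.26910435497123)) 397 455 145 329 [ 600.9 -312.    14. ]
scoop_grip 0.17 4 (np.float64(148.5), np.float64(297.0)) 148 149 296 298 [443.4 276.   14. ]
wallL [ 762.6 -277.    48. ]
wallR [ 746.5 -389.3   48. ]
butt [ 389.2 -265.9   40. ]
rackFfar [725.5 297.5   0. ]
rackFnear [330.1 207.2   0. ]
rackBfar [691.6 449.6   0. ]
rackBnear [292.7 356.3   0. ]
topFfar [724.6 292.4 135. ]
topFnear [329.  199.7 135. ]
topBfar [692.9 446.2 135. ]
topBnear [295.1 346.3 135. ]
```

View pics/crop.png

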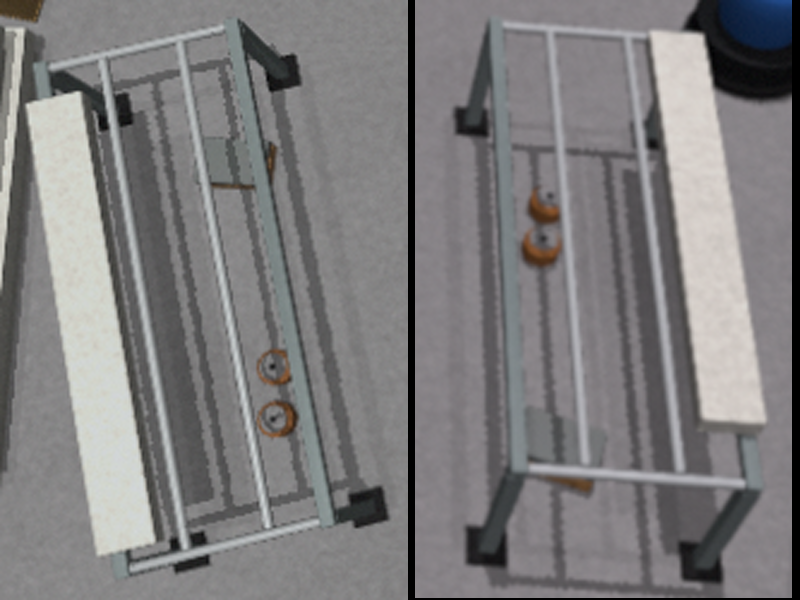

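Crop: knob tops are at about (143.3,293.3) and (145.4,314.2) in the top view, and (481.5,247) and (479,263) in the scene view. The sanding block is in the far half of the rack. Next I'll triangulate, check reach along the whole path, and look at the handle from close up.

```bash
cat >> h.py <<'E'
RC=np.array([510,327.]);RA=np.radians(12.85);RX=np.array([-np.sin(RA),np.cos(RA)]);RY=np.array([-RX[1],RX[0]])
def torack(p): d=np.array(p)[:2]-RC; return np.array([d@RX,d@RY])
def toworld(a,b): return RC+a*RX+b*RY
def rot(head,flip=1):  # tool x down, tool y = flip*left of heading
    x=np.array([0,0,-1.]);y=flip*np.array([-np.sin(head),np.cos(head),0]);return Rn.from_matrix(np.c_[x,y,np.cross(x,y)]).as_rotvec()
E
python3 - <<'E'
from h import *
np.set_printoptions(precision=2,suppress=True)
for u,v in(((143.3,293.3),(481.5,246.9)),((145.4,314.2),(479.2,263.1))):
  for c,p in(("top",u),("scene",v)):
    W=pix2z(c,p,22);print(c,W,torack(W))
H=np.radians(-9.5)
for f in(1,-1):
  q=kin.ik([508,-290,120],rot(H,f));print(f,q)
  for a in(-500,-400,-300,-200):
    w=toworld(a,-80);print(a,w,kin.ik([*w,60],rot(np.pi/2+RA,f)))
E
```

```text
top [450.85 284.6   22.  ] [-28.19  67.1 ]
scene [416.09 281.48  22.  ] [-23.49 101.68]
top [407.39 278.17  22.  ] [-24.78 110.9 ]
scene [460.95 284.32  22.  ] [-30.7   57.31]
1 [ 0.94  0.57 -0.64  1.81  0.42  0.9   1.52]
-500 [ 699.2  -142.69] [ 0.08  0.74  0.12  1.53 -0.1   0.88 -2.69]
-400 [676.96 -45.19] [-0.01  0.68  0.05  1.63 -0.04  0.83 -2.87]
-300 [654.72  52.31] [-0.9   1.15  1.33  1.74 -1.18  1.29 -2.19]
-200 [632.48 149.8 ] [-1.07  1.14  1.33  1.76 -1.18  1.28 -2.34]
-1 [ 0.55  0.48 -0.11  1.84  0.07  0.83 -1.33]
-500 [ 699.2  -142.69] [ 0.56  0.85 -0.64  1.5   0.57  0.99 -0.01]
-400 [676.96 -45.19] [ 0.46  0.81 -0.67  1.59  0.58  0.95 -0.18]
-300 [654.72  52.31] [ 0.31  0.76 -0.64  1.65  0.55  0.91 -0.32]
-200 [632.48 149.8 ] [ 0.18  0.77 -0.68  1.67  0.59  0.91 -0.5 ]
```

Run:
```python
from h import *
np.set_printoptions(precision=1,suppress=True)
robot.movep([508,-290,190],rot(np.radians(-9.5),-1))
o=robot.observe();print(o["t"],o["tcp_pos"],o["contact_force"])
ci=viewer.camera_info("wrist");im=viewer.read_camera("wrist");save(im,"w1.png")
print(-np.array(ci["R"]).T@np.array(ci["t"]),np.array(ci["R"])[2])
for d in viewer.pinpoint("scoop_grip","wrist")[:2]:print(d["confidence"],toW("wrist",d["at"],ci))
for d in viewer.silhouettes("scoop_grip","wrist")[:1]:
    ys,xs=np.nonzero(d["mask"]);print(d["confidence"],xs.min(),xs.max(),ys.min(),ys.max())
    for r in range(20,480,60):
        x=xs[ys==r]
        if len(x): print(r,x.min(),x.max(),pix2z("wrist",(x.min(),r),44,ci),pix2z("wrist",(x.max(),r),44,ci))
```

```text
2.4167 [ 507.4 -291.3  190. ] [0.6 1.3 0.3]
[ 589.9 -305.4  359.1] [-0.3  0.  -1. ]
0.79 [ 511.4 -293.1   40.2]
0.81 257 395 0 346
20 314 337 [ 674.5 -310.9   44. ] [ 671.4 -329.3   44. ]
80 314 336 [ 630.2 -303.    44. ] [ 627.1 -321.4   44. ]
140 315 336 [ 581.7 -295.3   44. ] [ 578.6 -313.6   44. ]
200 315 335 [ 528.5 -285.9   44. ] [ 525.4 -304.2   44. ]
260 315 334 [ 469.5 -275.4   44. ] [ 466.4 -293.8   44. ]
320 310 338 [ 404.3 -258.5   44. ] [ 399.4 -287.3   44. ]
```

View pics/w1.png

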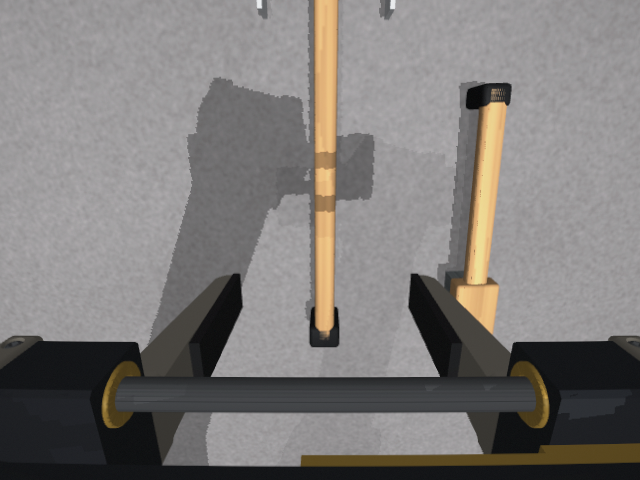

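The wrist view shows the handle centred between the jaws, running along column 325 with its butt at (324,346); the brush is clear to the right. The two fixed cameras disagree by about 9 mm on knob x, so I'll take one near-vertical wrist look over the rack front before grasping.

Run:
```python
from h import *
np.set_printoptions(precision=1,suppress=True)
w=toworld(-146,87);robot.movep([*w,270],rot(np.pi/2+RA,-1))
o=robot.observe();print(o["t"],o["tcp_pos"],o["joints"])
ci=viewer.camera_info("wrist");im=viewer.read_camera("wrist");save(im,"w2.png")
import pickle;pickle.dump(ci,open("ci2.pkl","wb"))
print(-np.array(ci["R"]).T@np.array(ci["t"]))
for d in viewer.pinpoint("knob_a_mid","wrist")[:4]:W=toW("wrist",d["at"],ci);print(d["confidence"],W,torack(W),w2p("wrist",W,ci))
for d in viewer.silhouettes("knob_a_mid","wrist")[:4]:
    ys,xs=np.nonzero(d["mask"]);print(d["confidence"],len(xs),xs.min(),xs.max(),ys.min(),ys.max())
```

```text
4.2667 [458.2 164.2 269.8] [ 0.2  0.2 -0.7  1.9  0.2  1.1 -0.3]
[438.7 246.6 438.8]
0.71 [452.9 283.    4.8] [-30.2  65.4] [343.7  99.7]
0.71 186 333 356 84 113
```

View pics/w2.png

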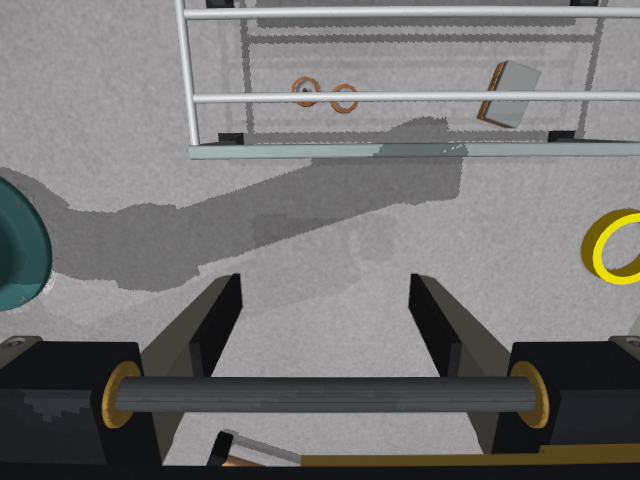

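Wrist view: knobs at about (306,92) and (344,98), front rail from (190,157) to (640,150), sanding block at (510,94), well to the right.

Run:
```python
from h import *
import pickle;ci=pickle.load(open("ci2.pkl","rb"))
np.set_printoptions(precision=1,suppress=True)
for n,u,z in(("knB",(306,92),20),("knA",(344,98),20),("railL",(190,157),120),("railR",(638,150),120),("blk",(480,95),20)):
    W=pix2z("wrist",u,z,ci);print(n,W,torack(W))
g=np.array([510.5,-292.]);H=np.radians(-9.8);R0=rot(H,-1)
robot.movep([*g,110],R0)
robot.servo_line([*g,20],feed=90)
grip(0.0,35);o=robot.observe();print(o["t"],o["tcp_pos"],o["grip_width"]*92,o["contact_force"])
robot.servo_line([*g,130],feed=120)
o=robot.observe();print(o["t"],o["tcp_pos"],o["grip_width"]*92,o["contact_force"],o["wrist_torque"])
ci=viewer.camera_info("wrist");im=viewer.read_camera("wrist");save(im,"w3.png")
print([ (d["confidence"],toW("wrist",d["at"],ci)) for d in viewer.pinpoint("scoop_grip","wrist")[:1]])
```

```text
knB [408.7 280.2  20. ] [-23.1 109.1]
knA [452.3 283.5  20. ] [-29.6  65.9]
railL [323.9 195.1 120. ] [-87.2 210.8]
railR [722.7 292.8 120. ] [ -80.7 -199.7]
blk [602.8 321.4  20. ] [-26.1 -89.3]
8.425 [ 510.5 -291.9   20. ] 20.23242287906952 [-0.2  0.4 -0. ]
9.4917 [ 509.8 -291.7  129.1] 19.903360720689676 [-0.2 -0.4 -3.3] [0. 0. 0.]
[(0.68, array([ 511.2, -293.5,  146.2]))]
```

View pics/w3.png

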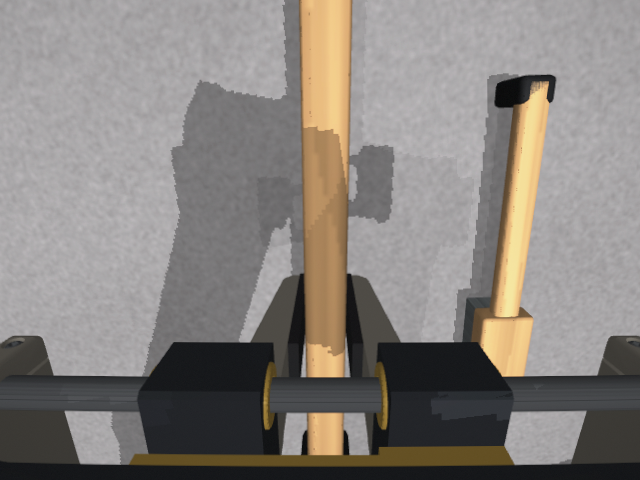

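Run:
```python
from h import *
np.set_printoptions(precision=1,suppress=True)
R=rot(np.pi/2+RA,-1)
robot.movep([*toworld(-400,87.5),130],R)
robot.servo_line([*toworld(-400,87.5),65],feed=120)
robot.servo_line([*toworld(-240,87.5),65],feed=100)
o=robot.observe();print(o["t"],o["tcp_pos"],torack(o["tcp_pos"]),o["grip_width"]*92,o["contact_force"],o["wrist_torque"])
s=viewer.read_camera("scene");t=viewer.read_camera("top")
a=cv2.resize(t[140:390,30:280],None,fx=1.6,fy=1.6);b=cv2.resize(s[150:400,330:580],None,fx=1.6,fy=1.6)
save(np.hstack([a,b]),"ins.png")
```

```text
13.2583 [478.2  72.9  64.9] [-240.7   87.5] 20.09012936820789 [ 1.   0.1 -3.2] [-0.1 -0.1  0. ]
```

View pics/ins.png

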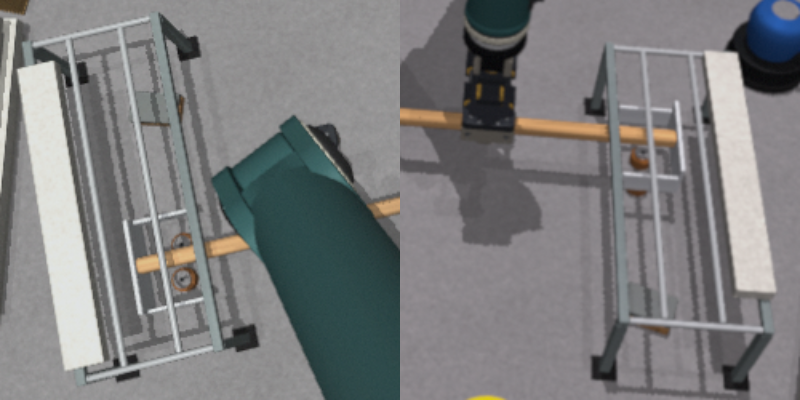

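The picture shows the raised pan under the rack, surrounding both knobs with its back wall behind them and clear of the rails and legs. Now I'll lower it and draw it out.

Run:
```python
from h import *
np.set_printoptions(precision=1,suppress=True)
def st(): o=robot.observe();print(o["t"],o["tcp_pos"],o["grip_width"]*92,o["contact_force"],o["wrist_torque"]);return o
robot.servo_line([*toworld(-240,87.5),22],feed=40);st()
robot.servo_line([*toworld(-240,87.5),20],feed=10);st()
robot.servo_line([*toworld(-300,87.5),20],feed=45);st()
s=viewer.read_camera("scene");t=viewer.read_camera("top")
a=cv2.resize(t[140:390,30:280],None,fx=1.6,fy=1.6);b=cv2.resize(s[150:400,330:580],None,fx=1.6,fy=1.6)
save(np.hstack([a,b]),"low.png")
```

```text
14.5833 [478.3  73.6  22.2] 19.74708265830513 [ 1.1  0.1 -3.4] [ 0.  -0.1  0. ]
14.9333 [478.1  73.5  20. ] 19.898441481124756 [ 0.5  0.1 -3.6] [-0.  -0.1 -0. ]
16.4167 [491.3  15.   20. ] 19.521399818256448 [-0.1 -1.3 -3.2] [-0.  -0.1 -0. ]
```

View pics/low.png

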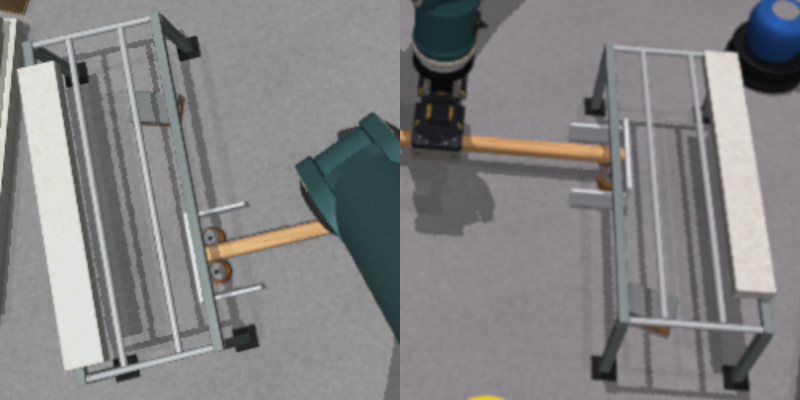

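Both knobs sit against the back wall and move with the pan. Drawing on.

Run:
```python
from h import *
np.set_printoptions(precision=1,suppress=True)
def st(): o=robot.observe();print(o["t"],o["tcp_pos"],o["grip_width"]*92,o["contact_force"],o["wrist_torque"]);return o
robot.servo_line([*toworld(-440,87.5),20],feed=50);st()
p=toworld(-440,87.5)
for z in(19.5,19,18.5,18):
    robot.servo_line([*p,z],feed=5)
    if st()["contact_force"][2]>-0.5: break
s=viewer.read_camera("scene");t=viewer.read_camera("top")
a=cv2.resize(t[140:390,80:330],None,fx=1.6,fy=1.6);b=cv2.resize(s[100:350,300:550],None,fx=1.6,fy=1.6)
save(np.hstack([a,b]),"out.png")
```

```text
19.4667 [ 522.5 -121.4   20. ] 19.67260818731706 [-0.4  0.8 -4.5] [-0.  -0.1 -0. ]
19.7167 [ 522.5 -121.4   20. ] 19.947665782633898 [-2.9  0.7  4.7] [ 0.   0.4 -0. ]
```

View pics/out.png

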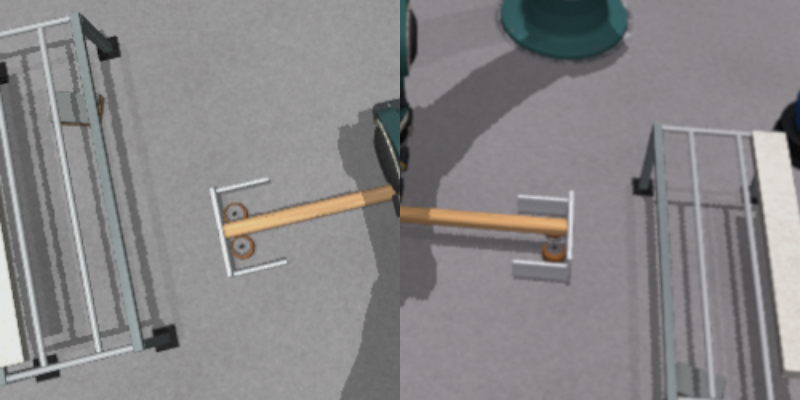

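The scoop is on the bench and out from under the rack, with both knobs in the pan. Next: release, retreat and check.

Run:
```python
from h import *
np.set_printoptions(precision=1,suppress=True)
p=robot.observe()["tcp_pos"]
grip(0.8);robot.servo_line([p[0],p[1],200],feed=100)
robot.hold(0.5)
o=robot.observe();print(o["t"],o["tcp_pos"],o["grip_width"],o["contact_force"])
s=viewer.read_camera("scene");t=viewer.read_camera("top")
print([(d["confidence"],toW("scene",d["at"])) for d in viewer.pinpoint("scoop_grip","scene")[:1]])
a=cv2.resize(t[140:390,80:330],None,fx=1.6,fy=1.6);b=cv2.resize(s[100:350,250:500],None,fx=1.6,fy=1.6)
save(np.hstack([a,b]),"fin.png")
```

```text
23.175 [ 522.5 -121.4  200. ] 0.7985595082517328 [ 0.5 -0.3  0.4]
[(0.71, array([ 522.2, -120.6,   42.4]))]
```

View pics/fin.png

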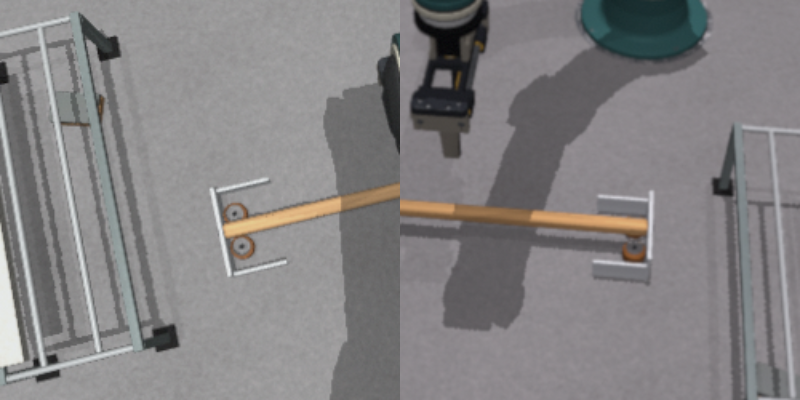

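The scoop lies flat with both knobs in its pan, and the gripper is clear.

```bash
python3 -c "
from h import *
robot.job_done();print(robot.observe()['t'])"
```

```text
the job is handed in; nothing more can be done
the job is handed in; nothing more can be done
```

Both knobs are out from under the rack and in the scoop's pan, and the scoop is lying flat on the bench. I handed the job in at about 23 s of the 46 s allowed; it reports no verdict.

**What I did:** I gripped the scoop at its balance point and carried it in under the rack with its underside about 45 mm above the bench. I lowered the pan behind both knobs, drew it out 200 mm, set it down, released it and lifted the gripper clear.

**Last checks:**
- **Pictures:** the final top view shows both knobs against the back wall inside the pan, roughly 100 mm clear of the rack front. The scene view shows only one knob clearly, because the handle hides the other.
- **Scoop height:** the network put the grip point at 42 mm; lying flat it should be 39 mm, and its error is about 4 mm.
- **Forces:** every force I read was below about 6 N, with no sign of hitting the rack or the sanding block. The fingers stayed on the handle, away from the knobs.

**Disagreement:** the fixed cameras differed by about 9 mm on the knobs' x position. A close wrist-camera look agreed with the top camera to within 2 mm, so I used the wrist values.

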